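# Offer up a door-hinge leaf to its jamb and hold it for the pin

## Task

A door hinge is being put together on a small jamb stand. First swing the stand's flat latch bar fully shut, so that its end rests in the keeper; then pick up the loose hinge leaf by its upright web, bring its single knuckle level in between the two knuckles on the jamb until it is right up against the jamb plate and the pin holes line up, and finish while holding it there, gripped and still, for a colleague to put in the pin. Leave the other things on the table where they are.

Things in the scene. Friction and masses are not known exactly. Their poses are not given: they have to be found in the camera images.
- stand: Fixed jamb stand, origin on the table under jamb_eye, axes alike. Dark foot plate 115 x 240 x 12 mm, from x = -10 to +105 mm; on it a white block 46 x 120 mm, top 125 mm up. On its front the vertical steel jamb plate, 91 mm wide, face at x = +10 mm: a 20 mm knuckle touching it is at the right depth. Posts at x = 37, y = +85 (latch pivot) and -85 mm (keeper, top 146 mm up).
- jamb_eye (a point): Middle of the gap between the two fixed knuckles, on their pin-hole axis, 105 mm above the table. Frame: x square into the jamb, away from the robot; y along the pin holes, to the left; z up. Knuckles 20 mm outside, 10 mm hole, 28 mm long, 35 mm gap between them, open to the front, above and below; nothing supports a leaf from below.
- leaf_web (a point): Grip point of the loose steel leaf (150 to 310 g), lying flat, web up: plate 69 x 70 x 5 mm (x, y, z), along its middle an upright web 56 mm long in x, 10 mm thick in y, top 42 mm above the plate's underside. The point is the web's middle, 26 mm above the underside. Frame: x from the web to the knuckle, y across the web, z up. The leaf reaches x = -35 to +58 mm; centre of mass within 12 mm in x.
- leaf_eye (a point): Centre of the loose leaf's one knuckle on its pin-hole axis: 48 mm along +x from leaf_web and 16 mm below it, 10 mm above the leaf's underside; same axes (y along the hole). 20 mm outside, 30 mm long, ends rounded 2.5 mm, 10 mm hole; on a 26 mm wide tongue. The 70 mm wide plate stops 14 mm short of the axis.
- latch (a joint): Angle of the latch bar about its vertical pivot: 0 = shut (bar across the top of the jamb block, end in the C-shaped keeper on the right-hand post; it meets its stop there), growing to 1.5 as the end swings out towards the robot. Stiff: stays where left, about 0.6 N at the peg moves it.
- latch_peg (a point): Middle of the black upright peg on the latch bar, 14 mm thick, to grip or push: 110 mm from the pivot axis, 156 mm above the table, peg top 172 mm. Bar 16 mm wide, 9 mm thick, 183 mm long, top 136.5 mm up. Frame turns with the bar: -y from the pivot along the bar, +x the way the peg moves on closing.
- latch_pivot (a point): Pivot axis of the latch bar, on the top of the stand's left-hand post: 37 mm behind and 85 mm to the left of jamb_eye in its frame, 132 mm above the table.
- pin: Bystander: L-shaped steel hinge pin, 8 mm thick, about 115 mm long, lying in front of the stand. Origin under its middle.
- tin: Bystander: closed food tin, 76 mm wide, 58 mm high, standing. Origin at the centre of its underside.
- spice: Bystander: spice jar with dark lid, 44 mm wide, 106 mm high. Origin at the centre of its underside.
- scaler: Bystander: fish scaler with wooden handle, 176 mm long, 26 mm wide, 23 mm high, lying. Origin at the centre of its underside.
Mind the look-alikes: they are no part of the job. What is shaped like the part that bears leaf_web but pink or purple is not meant.

How it is judged:
By the outcome, as a careful person would: the job done as asked, in the order asked, and still so for the second after the job is handed in, while the arm keeps its last pose, push and grip.
It also fails if it takes over 59 s, if anything falls off the work surface, if the arm or the gripper's body presses on something with over 40 N, if the wrist force passes 120 N, or if a joint passes its speed limit or range.

## Robot

A 6-joint arm with a two-finger parallel gripper is mounted at the origin on a cart in front of the work surface, level with it; the furniture and walls round the work are solid. World frame = base frame: x ahead of the robot, y to its left, z up, the work surface at z = 0. Lengths are in m, angles in rad, forces in N, time in s.
With the tool pointing down it reaches from about 0.35 to 0.975 m from the base axis. Payload 17.4 kg.
Tool frame: the origin (TCP) lies between the finger pads; the fingertips stand 17 mm ahead of it and the grasp point (between the pads) lies 2 mm behind it; z points along the fingers, y is the line along which they close (so a half turn about z gives the same grasp; the last joint's range is limited). The gripper opens to 85 mm and grips with 20 to 120 N. Pads are 22 mm wide; open, the fingers measure 114 mm over their backs; the gripper's body (76 mm by 85 mm) begins 54 mm behind the grasp point. The pads swing forward as they close: fully open they stand 13 mm farther back than shut.
Start: joints at [1.146, 0.116, 1.442, -0, 1.584, -0.038], TCP at [0.255, 0.625, 0.211] pointing down, gripper open.
Joint ranges: [-2.83, 2.83], [-0.83, 2.19], [0.07, 2.5], [-1.14, 4.28], [0.01, 3], [-2.97, 2.97]. Speed limits (rad/s): [1.89, 1.89, 2.22, 3.14, 3.14, 3.14].

## Interface

Orientations are given as a unit quaternion [w, x, y, z].
In Python, from station import get_state, cams, job gives the robot as it stands.
- The arm moves only by the shell command python3 -m jog 'ROWS' [FORCE]. ROWS is JSON, a list of rows, each a list of 7 numbers: the closure, from -1 (fully open) to 1 (shut), so that 0 is half open, then the shift along the tool's x, y, z in m, then the turn, a rotation vector about the tool's x, y, z in degrees. In form: [[fingers, x, y, z, rx, ry, rz], ...]. A call has 1 to 20 rows; each row is the pose to reach, as a shift and turn from the pose commanded when the call began, along the tool's axes at that moment; what a row does not reach only later rows make up. A row lasts 1/12 s, in which the tool goes at most 41.7 mm and 7.16 degrees, less where a joint would pass 70% of its speed; a pose out of reach is approached as far as the arm can. A call with a gripper value outside its range is refused whole. The fingers move at their own pace and stop on an object; FORCE is the grip in N (left out, the last holds). Time passes only in rows, so rows that repeat a pose let the fingers close. It gives the time, the measured TCP pose, the force, the opening and the grip force at its end, in the units of the state.
- get_state(): the state, without advancing time (a new reading comes with each control period).
- cams.read_camera(name): name is "side" or "top" or "wrist"; returns a dict with "frame" (400x640x3 uint8, blue, green, red), "range_z" (400x640 float32, m along the optical axis (not along the pixel's ray), 0 where there is no reading), "mtx" (3x3 intrinsics, pixels), "pose" (4x4, takes a point from camera to world coordinates). Camera axes: x right, y up, looking along -z (the intrinsics and any distortion apply to the point x, -y, -z); pixel columns grow to the right and rows downward; lengths in m; the calibration is good to about 2 mm. A picture is of the moment at which its call begins.
- job.finish_job(): hands the job in; it is judged then, once.
The state is a dict: "time": time; "joints": joint angles; "qvel": joint speeds; "effort": joint torques, N m; "eef_pos": TCP position; "ee_rot": TCP orientation; "wrist_force": force on the tool from outside, world axes, zero at the start; "wrist_torque": the same for the moment, N m; "finger_gap": finger opening in m; "finger_force": force on a finger pad.
Only numpy, scipy, OpenCV 4.12 (cv2) and the standard library are available. Lean on these libraries where they do the work, as an engineer would, in place of code of your own. Each camera call takes 0.05 s, during which the arm holds its last target. There are 200 camera calls.

## Working session

There is one attempt and no reset: what is moved stays moved. The work goes in short steps, Python scripts to look and compute and a shell command to move; the robot and the scene stay as the last step left them, time stands still between calls to the robot, and variables do not carry over. Pictures are saved under pics/ and viewed, at most 10 in all, crops included, and the job is handed in when it is done.

```bash
ls; mkdir -p pics; cat > h.py <<'E'
import numpy as np, cv2
from station import get_state, cams, job
from scipy.spatial.transform import Rotation as R
def cloud(c):
    z=c["range_z"]; K=c["mtx"]; v,u=np.mgrid[0:z.shape[0],0:z.shape[1]]
    x=(u-K[0,2])/K[0,0]*z; y=(v-K[1,2])/K[1,1]*z
    P=np.stack([x,-y,-z],-1)@c["pose"][:3,:3].T+c["pose"][:3,3]
    P[z<=0]=np.nan
    return P
def rot(s=None):
    s=s or get_state(); q=s["ee_rot"]; return R.from_quat([q[1],q[2],q[3],q[0]]).as_matrix()
E
python3 - <<'E'
from h import *
s=get_state(); print(s)
import pickle
C={n:cams.read_camera(n) for n in("top","side","wrist")}
pickle.dump(C,open("c0.pkl","wb"))
for n in C: print(n,C[n]["mtx"].tolist(),C[n]["pose"].round(3).tolist(),C[n].keys())
cv2.imwrite("pics/top0.png",C["top"]["frame"]);cv2.imwrite("pics/side0.png",C["side"]["frame"])
E
```

```text
pics
{'time': 0.0, 'joints': array([ 1.14621042e+00,  1.16488631e-01,  1.44228216e+00, -4.14709995e-06,
        1.58397408e+00, -3.78082367e-02]), 'qvel': array([ 1.42877480e-03, -4.60605514e-05,  1.36337812e-03, -6.09019462e-05,
        1.10716451e-03,  5.22674703e-04]), 'effort': array([ 1.19780900e-03, -7.31989717e+01, -6.32485628e+01, -4.06164668e-05,
        6.31255927e-03,  4.66772860e-05]), 'eef_pos': array([0.254541  , 0.62493732, 0.20994991]), 'ee_rot': array([-1.29993089e-04,  1.92185646e-01,  9.81358418e-01, -5.61255520e-04]), 'wrist_force': array([-0.46750768, -0.20448681,  0.2508702 ]), 'wrist_torque': array([ 0.01879587, -0.02984702,  0.03659486]), 'finger_force': 0.0, 'finger_gap': 0.0852043984788962}
top [[434.2134803275199, 0.0, 314.85908538334087], [0.0, 434.2134803275199, 200.6037304375805], [0.0, 0.0, 1.0]] [[-0.015, 0.985, -0.173, 0.322], [-1.0, -0.014, 0.005, -0.04], [0.003, 0.173, 0.985, 1.181], [0.0, 0.0, 0.0, 1.0]] dict_keys(['frame', 'range_z', 'mtx', 'pose'])
side [[367.0887615353443, 0.0, 319.3204167138218], [0.0, 367.0887615353443, 198.36420881752554], [0.0, 0.0, 1.0]] [[-0.998, -0.011, 0.056, 0.569], [0.052, -0.58, 0.813, 0.898], [0.023, 0.814, 0.58, 0.774], [0.0, 0.0, 0.0, 1.0]] dict_keys(['frame', 'range_z', 'mtx', 'pose'])
wrist [[277.4146505275259, 0.0, 320.76243393562316], [0.0, 277.4146505275259, 198.03731697078285], [0.0, 0.0, 1.0]] [[0.376, -0.893, -0.246, 0.193], [0.926, 0.362, 0.103, 0.651], [-0.003, -0.266, 0.964, 0.372], [0.0, 0.0, 0.0, 1.0]] dict_keys(['frame', 'range_z', 'mtx', 'pose'])
```

View pics/top0.png

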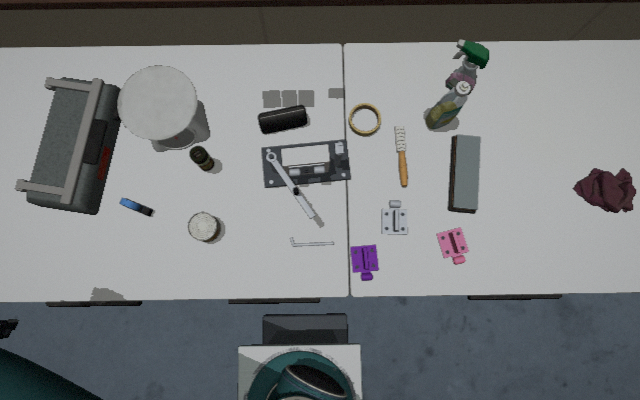

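View pics/side0.png

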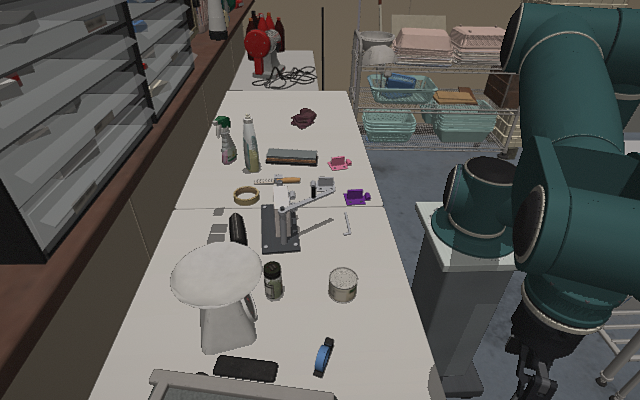

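The top view shows the stand at about (307,164), the latch bar from (271,157) to (320,222), and the steel leaf at (395,218) with its knuckle up, away from the robot. The purple (365,260) and pink (453,244) parts are the decoys. The side view confirms this layout.

```bash
python3 - <<'E'
from h import *
import pickle
C=pickle.load(open("c0.pkl","rb"));c=C["top"]
P=cloud(c)
cv2.imwrite("pics/top1.png",cv2.resize(c["frame"][130:275,250:415],None,fx=4,fy=4,interpolation=cv2.INTER_CUBIC)[:600,:800])
for n,u,v in[("tin",203,226),("spice",200,158),("table",340,200),("leafplate",388,227),("leafknuckle",395,203),("web",395,217),("purple",365,262)]:
    print(n,u,v,P[v,u].round(4))
# leaf: points above table near
def reg(x0,x1,y0,y1,z0,z1): 
    m=(P[...,0]>x0)&(P[...,0]<x1)&(P[...,1]>y0)&(P[...,1]<y1)&(P[...,2]>z0)&(P[...,2]<z1); return P[m]
a=P[218,395]
for z0,z1 in[(.003,.012),(.012,.025),(.03,.05)]:
    q=reg(a[0]-.08,a[0]+.08,a[1]-.05,a[1]+.05,z0,z1)
    print(z0,len(q),q.mean(0),cv2.minAreaRect(q[:,:2].astype(np.float32)*1000) if len(q)>3 else"")
# latch bar & stand
b=P[164,307]
for z0,z1 in[(.006,.02),(.118,.13),(.131,.142),(.145,.18)]:
    q=reg(b[0]-.2,b[0]+.1,b[1]-.16,b[1]+.16,z0,z1)
    print(z0,len(q),q.mean(0),cv2.minAreaRect(q[:,:2].astype(np.float32)*1000) if len(q)>3 else"")
E
```

```text
tin 203 226 [0.457  0.2454 0.0574]
spice 200 158 [0.626  0.2458 0.1061]
table 340 200 [ 0.5317 -0.1165 -0.006 ]
leafplate 388 227 [ 0.4532 -0.2446  0.0049]
leafknuckle 395 203 [ 0.5171 -0.2644  0.0173]
web 395 217 [ 0.4755 -0.2579  0.0416]
purple 365 262 [ 0.3586 -0.1744  0.0409]
0.003 530 [ 0.47003888 -0.25859089  0.00547262] ((472.53131103515625, -257.6540222167969), (156.26119995117188, 99.19845581054688), 0.26028913259506226)
0.012 97 [ 0.50649927 -0.26142293  0.0180568 ] ((485.3774108886719, -264.23101806640625), (82.54949951171875, 31.087203979492188), 2.2250897884368896)
0.03 107 [ 0.46875688 -0.26052723  0.03994232] ((469.2955627441406, -261.0599060058594), (10.557465553283691, 56.037330627441406), 87.75548553466797)
0.006 1789 [ 0.61331256 -0.02522796  0.01153351] ((552.7825317382812, -30.131912231445312), (298.74908447265625, 296.2098388671875), 0.6360945105552673)
0.118 893 [ 0.62400194 -0.02299944  0.1244889 ] ((596.5968017578125, -9.189910888671875), (137.07418823242188, 172.4119110107422), 55.32926940917969)
0.131 480 [0.5498203  0.01419859 0.13631493] ((588.3394165039062, -42.34266662597656), (195.0668182373047, 161.380615234375), 35.386138916015625)
0.145 116 [ 0.59809635 -0.05202646  0.15333538] ((582.2616577148438, -32.999114990234375), (110.81121826171875, 183.52671813964844), 9.447648048400879)
```

View pics/top1.png

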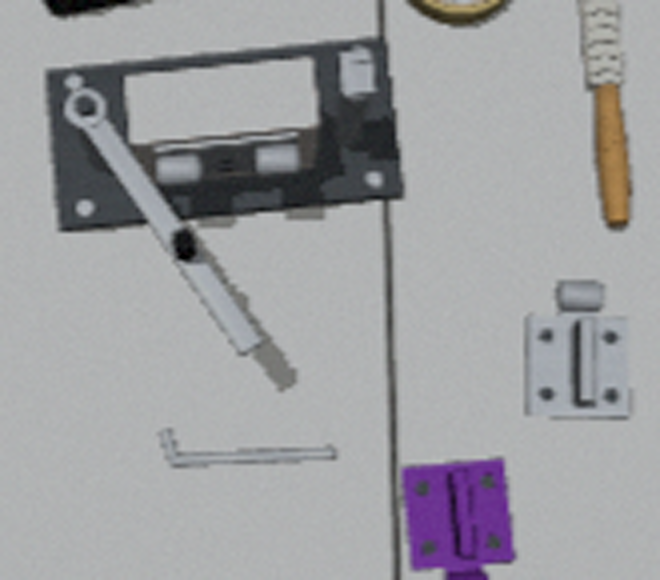

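The zoomed crop shows the pivot ring at crop (86,107), the peg at (184,244), the bar end at (250,345), the keeper at (357,72), and the jamb knuckles at (178,166) and (277,157). The scale is 4 and the offset is (250,130).

```bash
python3 - <<'E'
from h import *
import pickle
C=pickle.load(open("c0.pkl","rb"));c=C["top"]
P=cloud(c);K=c["mtx"];T=c["pose"]
def ray(u,v,z):
    d=T[:3,:3]@np.array([(u-K[0,2])/K[0,0],-(v-K[1,2])/K[1,1],-1]); o=T[:3,3]; return o+d*(z-o[2])/d[2]
f=lambda x,y,z: ray(250+(x+.5)/4-.5,130+(y+.5)/4-.5,z)
piv=f(86,107,.1365);peg=f(184,244,.172);end=f(250,345,.1365)
print("piv",piv,"peg",peg,"end",end)
kl=f(178,166,.115);kr=f(277,157,.115);print("kn",kl,kr,(kl+kr)/2,np.degrees(np.arctan2(*( (kl-kr)[[0,1]]*[-1,1]))))
def fit(u0,u1,v0,v1,z0,z1):
    q=P[v0:v1,u0:u1].reshape(-1,3);q=q[(q[:,2]>z0)&(q[:,2]<z1)];print(len(q),q.mean(0).round(4),cv2.minAreaRect(q[:,:2].astype(np.float32)*1000));return q
fit(281,330,143,169,.120,.130)   # block top
L=fit(288,302,166,177,.10,.12);r=fit(312,326,163,175,.10,.12)
fit(333,345,140,156,.138,.152) # keeper
q=fit(262,320,148,225,.129,.142)
d=peg[:2]-piv[:2];print(np.linalg.norm(d))
# foot corners
for n,p in[("TL",(47,71)),("TR",(386,37)),("BR",(404,197)),("BL",(60,231))]: print(n,f(*p,.012))
# leaf knuckle tube & plate
print("lk",f(580,296,.02)); print([f(*p,.005).round(4) for p in[(527,314),(628,316),(632,416),(527,414)]])
E
```

```text
piv [0.61911242 0.06122012 0.1365    ] peg [ 5.24333828e-01 -4.51482128e-04  1.72000000e-01] end [ 0.46838229 -0.0386552   0.1365    ]
kn [0.5859371  0.00520982 0.115     ] [ 0.59089521 -0.05731391  0.115     ] [ 0.58841615 -0.02605205  0.115     ] 4.534048966249089
846 [ 0.6251 -0.0223  0.1247] ((623.8130493164062, -22.09771728515625), (50.68683624267578, 119.84391784667969), 4.834980010986328)
115 [0.5889 0.0056 0.1126] ((587.8489990234375, 4.393165588378906), (33.34792709350586, 22.40329360961914), 89.85394287109375)
120 [ 0.5943 -0.0561  0.1126] ((594.3903198242188, -57.566307067871094), (24.78708839416504, 33.762516021728516), 4.90277099609375)
95 [ 0.6363 -0.1061  0.1458] ((636.7097778320312, -106.26229095458984), (27.986804962158203, 19.60982322692871), 4.734701633453369)
488 [0.55   0.0152 0.1361] ((573.5928344726562, -21.581527709960938), (195.0668182373047, 110.44978332519531), 35.386138916015625)
0.11307682463600811
TL [0.68084127 0.10057694 0.012     ]
TR [ 0.7022737  -0.13681352  0.012     ]
BR [ 0.58723109 -0.14609421  0.012     ]
BL [0.56666064 0.09091192 0.012     ]
lk [ 0.51496905 -0.26276299  0.02      ]
[array([ 0.5055, -0.2287,  0.005 ]), array([ 0.5031, -0.2979,  0.005 ]), array([ 0.4344, -0.2971,  0.005 ]), array([ 0.4368, -0.2259,  0.005 ])]
```

```bash
python3 -m jog '[[1,-0.442,-0.475,0,0,0,0],[1,-0.442,-0.475,0,0,0,0],[1,-0.442,-0.475,0,0,0,0],[1,-0.442,-0.475,0,0,0,0],[1,-0.442,-0.475,0,0,0,0],[1,-0.442,-0.475,0,0,0,0],[1,-0.442,-0.475,0,0,0,0],[1,-0.442,-0.475,0,0,0,0],[1,-0.442,-0.475,0,0,0,0],[1,-0.442,-0.475,0,0,0,0],[1,-0.442,-0.475,0,0,0,0],[1,-0.442,-0.475,0,0,0,0],[1,-0.442,-0.475,0,0,0,0],[1,-0.442,-0.475,0,0,0,0],[1,-0.442,-0.475,0,0,0,0],[1,-0.442,-0.475,0,0,0,0],[1,-0.442,-0.475,0,0,0,0],[1,-0.442,-0.475,0,0,0,0],[1,-0.442,-0.475,0,0,0,0],[1,-0.442,-0.475,0,0,0,0]]' 40
python3 - <<'E'
from h import *
s=get_state();Rm=rot(s);print(Rm.round(3),s["eef_pos"])
piv=np.array([.6191,.0612]);th=np.radians(4.85)
n=-Rm[:2,0]
for a in[1.078,.9,.7,.5,.35,.2,.1,.05,0]:
    phi=-np.pi/2+th-a; pg=piv+.11*np.array([np.cos(phi),np.sin(phi)])
    t=pg-n*.018
    d=np.array([*(t-s["eef_pos"][:2]),.160-s["eef_pos"][2]]); print(a,pg.round(4),(Rm.T@d).round(4))
c=cams.read_camera("wrist");cv2.imwrite("pics/w1.png",c["frame"])
E
```

```text
time: 1.82
eef_pos: [0.4845, 0.0194, 0.2107]
ee_rot: [-0.0, 0.192, 0.981, 0.0]
wrist_force: [0.4, 0.2, -0.2]
finger_gap: -0.0001
finger_force: 0.0
[[-0.927  0.376  0.   ]
 [ 0.376  0.927  0.   ]
 [ 0.     0.    -1.   ]] [0.48453443 0.01942107 0.2107085 ]
1.078 [0.5269 0.0012] [-0.0282 -0.001   0.0507]
0.9 [ 0.539  -0.0142] [-0.0451 -0.0107  0.0507]
0.7 [ 0.5556 -0.0286] [-0.0659 -0.0178  0.0507]
0.5 [ 0.5747 -0.0394] [-0.0877 -0.0206  0.0507]
0.35 [ 0.5903 -0.045 ] [-0.1042 -0.0199  0.0507]
0.2 [ 0.6064 -0.0481] [-0.1203 -0.0167  0.0507]
0.1 [ 0.6174 -0.0488] [-0.1308 -0.0132  0.0507]
0.05 [ 0.6229 -0.0487] [-0.1359 -0.0111  0.0507]
0 [ 0.6284 -0.0484] [-0.1408 -0.0087  0.0507]
```

View pics/w1.png

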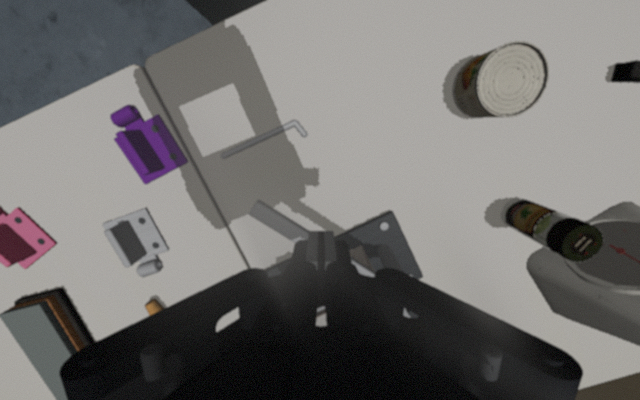

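The wrist view shows the closed fingers at (320,245), with the latch bar end at (270,210) running beneath and beyond them, so the fingers are on the robot side of the bar. I'll lower the tool and push along the arc.

```bash
python3 -m jog '[[1,0,0,0.025,0,0,0],[1,0,0,0.05,0,0,0],[1,0,0,0.05,0,0,0],[1,-0.015,0,0.05,0,0,0],[1,-0.028,-0.001,0.05,0,0,0],[1,-0.037,-0.006,0.05,0,0,0],[1,-0.045,-0.011,0.05,0,0,0],[1,-0.055,-0.014,0.05,0,0,0],[1,-0.066,-0.018,0.05,0,0,0],[1,-0.077,-0.020,0.05,0,0,0],[1,-0.088,-0.021,0.05,0,0,0],[1,-0.096,-0.021,0.05,0,0,0],[1,-0.104,-0.020,0.05,0,0,0],[1,-0.112,-0.018,0.05,0,0,0],[1,-0.120,-0.017,0.05,0,0,0],[1,-0.126,-0.015,0.05,0,0,0],[1,-0.131,-0.013,0.05,0,0,0],[1,-0.131,-0.013,0.05,0,0,0]]'
python3 - <<'E'
from h import *
c=cams.read_camera("top");cv2.imwrite("pics/t2.png",cv2.resize(c["frame"][120:260,230:420],None,fx=4,fy=4,interpolation=cv2.INTER_CUBIC))
E
```

```text
time: 3.37
eef_pos: [0.602, -0.0428, 0.1605]
ee_rot: [-0.0, 0.192, 0.981, 0.0]
wrist_force: [-0.1, -0.3, 0.3]
finger_gap: 0.0
finger_force: 0.0
```

View pics/t2.png

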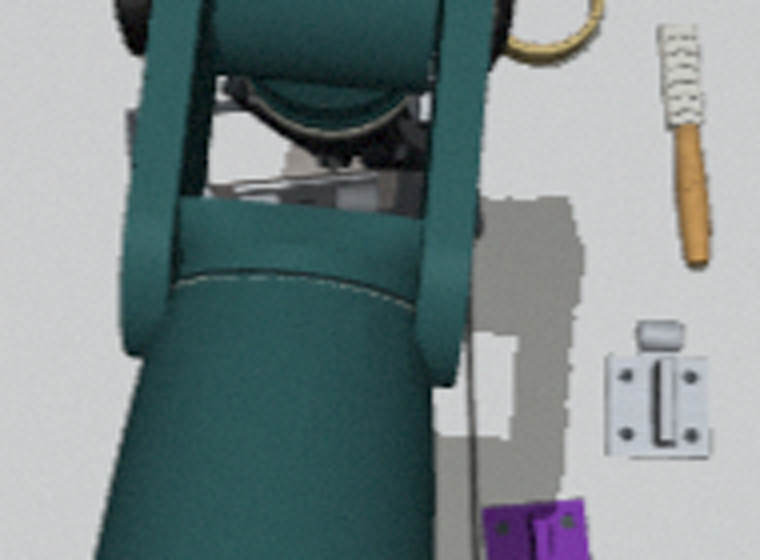

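The arm hides the stand here; only the bar's pale edge shows near (270,185), so it can't confirm the angle. I'll push on in small steps and watch the force.

```bash
python3 -m jog '[[1,-0.003,0.001,0,0,0,0],[1,-0.006,0.003,0,0,0,0],[1,-0.009,0.004,0,0,0,0],[1,-0.009,0.004,0,0,0,0]]'; python3 -m jog '[[1,-0.002,0.001,0,0,0,0],[1,-0.003,0.001,0,0,0,0],[1,-0.003,0.001,0,0,0,0]]'
python3 - <<'E'
from h import *
import pickle
s=get_state();print(s["wrist_force"])
C={n:cams.read_camera(n) for n in("side","wrist")};pickle.dump(C,open("c1.pkl","wb"))
a=cv2.resize(C["side"]["frame"][160:260,240:340],None,fx=5,fy=5,interpolation=cv2.INTER_CUBIC)
cv2.imwrite("pics/s3.png",a)
E
```

```text
time: 3.75
eef_pos: [0.6115, -0.0426, 0.1608]
ee_rot: [0.0, 0.192, 0.981, 0.0]
wrist_force: [-0.2, -0.3, -0.1]
finger_gap: 0.0002
finger_force: 0.0
time: 4.0
eef_pos: [0.6143, -0.0429, 0.1607]
ee_rot: [-0.0, 0.192, 0.981, -0.0]
wrist_force: [-0.6, 0.3, 0.1]
finger_gap: 0.0001
finger_force: 0.0
[-0.55384841  0.34882448  0.12758209]
```

View pics/s3.png

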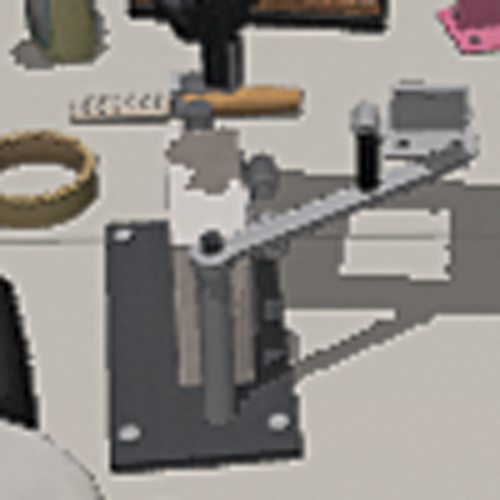

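The side view shows the bar still open: pivot at (210,245), peg at (367,150), fingers at (225,50) over the block. The push missed the peg, so I'll locate it from this view's depth.

```bash
python3 - <<'E'
from h import *
import pickle
c=pickle.load(open("c1.pkl","rb"))["side"];P=cloud(c)
g=lambda x,y:(int(240+x/5),int(160+y/5))
for n,p in[("pegblack",(367,160)),("pegtop",(367,112)),("pegtop2",(365,125)),("bar",(300,215)),("bar2",(340,195)),("barend",(450,150)),("piv",(210,255)),("fing",(225,70)),("fing",(200,110))]:
    u,v=g(*p);print(n,u,v,P[v,u].round(4))
c0=pickle.load(open("c0.pkl","rb"));P0=cloud(c0["side"]);u,v=g(367,160);print(P0[v,u])
print((np.linalg.norm(c["frame"].astype(float)-c0["side"]["frame"],axis=2)[160:260,240:340]>40).nonzero()[0].size)
Pt=cloud(c0["top"]);q=Pt[180:200,285:310].reshape(-1,3);q=q[q[:,2]>.145];print(q.round(3)[:20],q.mean(0))
E
```

```text
pegblack 313 192 [0.5275 0.0074 0.1621]
pegtop 313 182 [ 0.5153 -0.2652  0.0205]
pegtop2 313 185 [ 0.5158 -0.2513  0.0161]
bar 300 203 [0.5661 0.0276 0.1373]
bar2 308 199 [0.5421 0.0085 0.1377]
barend 330 190 [ 0.4726 -0.0405  0.1361]
piv 282 211 [0.6175 0.0674 0.139 ]
fing 285 174 [ 0.6095 -0.032   0.2006]
fing 280 182 [ 0.6296 -0.1034  0.1264]
[0.52735279 0.00380162 0.15959419]
1232
[[ 0.533  0.003  0.172]
 [ 0.533  0.001  0.17 ]
 [ 0.533 -0.001  0.171]
 [ 0.531  0.006  0.171]
 [ 0.531  0.003  0.172]
 [ 0.531  0.001  0.17 ]
 [ 0.531 -0.001  0.173]
 [ 0.532 -0.004  0.168]
 [ 0.529  0.006  0.17 ]
 [ 0.529  0.003  0.171]
 [ 0.528  0.001  0.172]
 [ 0.529 -0.001  0.17 ]
 [ 0.528 -0.004  0.171]
 [ 0.528  0.009  0.163]
 [ 0.526  0.006  0.171]
 [ 0.526  0.004  0.169]
 [ 0.526  0.001  0.173]
 [ 0.526 -0.001  0.173]
 [ 0.526 -0.004  0.173]
 [ 0.524  0.006  0.17 ]] [0.52581623 0.00126699 0.16608636]
```

```bash
python3 - <<'E'
from h import *
import pickle
P=cloud(pickle.load(open("c1.pkl","rb"))["side"]).reshape(-1,3)
for z in np.arange(.13,.26,.01):
    q=P[(abs(P[:,0]-.614)<.06)&(abs(P[:,1]+.043)<.05)&(abs(P[:,2]-z)<.005)]
    if len(q):print(round(z,3),len(q),q.min(0).round(3),q.max(0).round(3))
E
python3 -m jog '[[0.2,0,0,-0.035,0,0,0],[0.2,0.01,0,-0.06,0,0,7],[0.2,0.04,0.004,-0.06,0,0,14],[0.2,0.07,0.008,-0.06,0,0,21],[0.2,0.098,0.008,-0.06,0,0,28],[0.2,0.098,0.008,-0.06,0,0,35],[0.2,0.098,0.008,-0.06,0,0,42],[0.2,0.098,0.008,-0.06,0,0,49],[0.2,0.098,0.008,-0.06,0,0,56],[0.2,0.098,0.008,-0.06,0,0,63],[0.2,0.098,0.008,-0.06,0,0,70],[0.2,0.098,0.008,-0.06,0,0,77],[0.2,0.098,0.008,-0.06,0,0,84],[0.2,0.098,0.008,-0.06,0,0,90],[0.2,0.098,0.008,-0.06,0,0,90],[0.2,0.098,0.008,-0.06,0,0,90]]' 20
python3 - <<'E'
from h import *
s=get_state();print(rot(s).round(3),s["joints"].round(2))
C={n:cams.read_camera(n) for n in("side","wrist")}
a=cv2.resize(C["side"]["frame"][150:230,250:350],None,fx=4,fy=4,interpolation=cv2.INTER_CUBIC)
b=cv2.resize(C["wrist"]["frame"][150:400,120:520],(400,250))
cv2.imwrite("pics/s4.png",np.vstack([a,b]))
E
```

```text
0.13 200 [ 0.602 -0.082  0.125] [0.651 0.007 0.129]
0.18 5 [ 0.601 -0.047  0.182] [ 0.622 -0.037  0.185]
0.19 19 [ 0.601 -0.045  0.185] [ 0.625 -0.031  0.195]
0.2 23 [ 0.601 -0.046  0.195] [ 0.625 -0.029  0.205]
0.21 25 [ 0.601 -0.047  0.205] [ 0.624 -0.03   0.214]
0.22 14 [ 0.597 -0.048  0.215] [ 0.624 -0.027  0.225]
0.23 38 [ 0.589 -0.074  0.225] [ 0.631 -0.009  0.235]
0.24 34 [ 0.585 -0.08   0.235] [ 0.636 -0.003  0.245]
0.25 52 [ 0.582 -0.086  0.245] [0.641 0.005 0.255]
time: 5.43
eef_pos: [0.5264, 0.0015, 0.2208]
ee_rot: [0.0, 0.829, 0.559, 0.0]
wrist_force: [-0.3, 0.6, -0.4]
finger_gap: 0.0338
finger_force: 0.0
[[ 0.374  0.927  0.   ]
 [ 0.927 -0.374  0.   ]
 [ 0.     0.    -1.   ]] [-0.05 -0.21  1.74  0.    1.61  0.34]
```

View pics/s4.png

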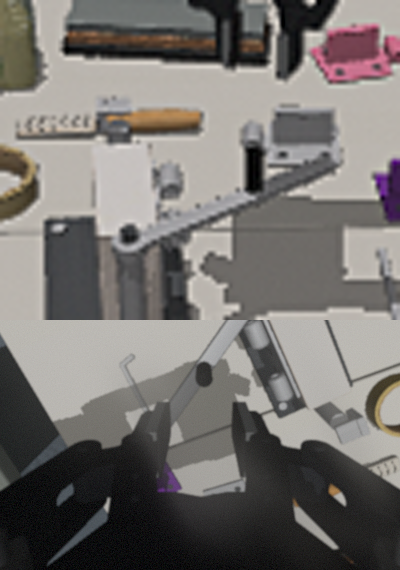

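The side crop (top) shows the fingers at (235,60) and (290,70), far from the peg at (253,165). In the wrist crop (bottom), the tips are at (165,405) and (238,405) and the peg is at (205,375). Depth put the closed tips at z≈0.18 while the TCP read 0.161, so I need to find where the tips actually are.

```bash
python3 - <<'E'
from h import *
s=get_state();Rm=rot(s);t=s["eef_pos"]
S=cams.read_camera("side");W=cams.read_camera("wrist")
def proj(c,p):
    q=np.linalg.inv(c["pose"])@np.r_[p,1]; x=c["mtx"]@[q[0],-q[1],-q[2]]; return (x[:2]/x[2]).round(1)
for d in(-.04,-.02,0,.017,.03): print(d,"wrist",proj(W,t+Rm[:,2]*d),"side",proj(S,t+Rm[:,2]*d))
print("peg",proj(W,[.527,.0013,.172]),proj(S,[.527,.0013,.172]))
P=cloud(S).reshape(-1,3);q=P[(np.hypot(P[:,0]-t[0],P[:,1]-t[1])<.08)&(P[:,2]>.18)]
L=(q-t)@Rm
for a in np.arange(-.06,.06,.01):
    m=abs(L[:,2]-a)<.005
    if m.sum():print(round(a,3),m.sum(),L[m].min(0).round(3),L[m].max(0).round(3))
P=cloud(W).reshape(-1,3);L=(P-t)@Rm;L=L[(abs(L[:,0])<.03)&(abs(L[:,1])<.05)&(L[:,2]<.04)]
print("wrist tips",len(L),np.sort(L[:,2])[-5:],np.percentile(L,[0,50,100],axis=0).round(3))
E
```

```text
-0.04 wrist [320.1 265.5] side [313.8 161.8]
-0.02 wrist [320.1 247.5] side [313.7 167.9]
0 wrist [320.2 233.6] side [313.6 174. ]
0.017 wrist [320.3 223.9] side [313.5 179. ]
0.03 wrist [320.3 217.5] side [313.4 182.7]
peg [321.1 209.7] [313.1 188. ]
-0.06 35 [-0.012 -0.032 -0.065] [ 0.011  0.028 -0.056]
-0.05 44 [-0.014 -0.032 -0.055] [ 0.011  0.028 -0.045]
-0.04 45 [-0.013 -0.032 -0.045] [ 0.012  0.028 -0.035]
-0.03 31 [-0.015 -0.029 -0.035] [ 0.01   0.027 -0.026]
-0.02 2 [-0.007 -0.024 -0.023] [-0.003  0.017 -0.022]
wrist tips 43009 [-0.0204566  -0.02036373 -0.02035052 -0.02014726 -0.01980886] [[-0.013 -0.05  -0.124]
 [ 0.012 -0.    -0.099]
 [ 0.022  0.05  -0.02 ]]
```

Both cameras agree that the tips are about 20 mm behind the reported TCP along the tool axis, about 38 mm higher than specified, so the first push went over the peg. I'll use that offset from here on.

```bash
python3 -m jog '[[0.2,0.001,0,0.035,0,0,0],[0.2,0.001,0,0.065,0,0,0],[0.2,0.001,0,0.085,0,0,0],[0.2,0.001,0,0.098,0,0,0],[0.2,0.001,0,0.098,0,0,0],[0.6,0.001,0,0.098,0,0,0],[0.6,0.001,0,0.098,0,0,0],[0.6,0.001,0,0.098,0,0,0],[0.6,0.001,0,0.098,0,0,0]]'
python3 - <<'E'
from h import *
s=get_state();Rm=rot(s);t=s["eef_pos"]
piv=np.array([.6191,.0612]);th=np.radians(4.85)
for a in[1.078,.98,.88,.78,.68,.58,.48,.38,.28,.18,.1,.05,0]:
    phi=-np.pi/2+th-a; pg=piv+.11*np.array([np.cos(phi),np.sin(phi)])
    print(a,pg.round(4),(Rm[:2,:2].T@(pg-t[:2])).round(4))
S=cams.read_camera("side");L=(cloud(S).reshape(-1,3)-t)@Rm
L=L[(abs(L[:,0])<.02)&(abs(L[:,1])<.06)]
for z in(.13,.14,.15,.16,.17,.18,.19):
    a=t[2]-z;m=abs(L[:,2]-a)<.005;print(z,m.sum(),L[m].min(0).round(3),L[m].max(0).round(3)) if m.sum() else 0
E
```

```text
time: 6.38
eef_pos: [0.5275, 0.0024, 0.1241]
ee_rot: [0.001, 0.83, 0.558, 0.001]
wrist_force: [0.6, 0.1, 0.7]
finger_gap: 0.0168
finger_force: 0.4
1.078 [0.5269 0.0012] [-0.0014 -0.    ]
0.98 [ 0.5333 -0.0076] [-0.0071  0.0091]
0.88 [ 0.5405 -0.0158] [-0.0119  0.019 ]
0.78 [ 0.5486 -0.0233] [-0.0158  0.0293]
0.68 [ 0.5574 -0.0299] [-0.0186  0.0399]
0.58 [ 0.5668 -0.0356] [-0.0203  0.0507]
0.48 [ 0.5767 -0.0403] [-0.021   0.0617]
0.38 [ 0.5871 -0.044 ] [-0.0205  0.0727]
0.28 [ 0.5977 -0.0467] [-0.019   0.0836]
0.18 [ 0.6086 -0.0483] [-0.0164  0.0943]
0.1 [ 0.6174 -0.0488] [-0.0135  0.1026]
0.05 [ 0.6229 -0.0487] [-0.0114  0.1077]
0 [ 0.6284 -0.0484] [-0.009   0.1126]
0.13 18 [-0.017 -0.02  -0.011] [ 0.014  0.016 -0.005]
0.14 44 [-0.02  -0.022 -0.021] [ 0.019  0.021 -0.011]
0.15 25 [-0.003 -0.02  -0.031] [ 0.011  0.016 -0.021]
0.16 49 [-0.007 -0.024 -0.041] [ 0.011  0.021 -0.031]
0.17 48 [-0.011 -0.024 -0.051] [ 0.01   0.021 -0.041]
0.18 38 [-0.011 -0.024 -0.061] [ 0.011  0.021 -0.051]
0.19 45 [-0.008 -0.039 -0.071] [ 0.014  0.038 -0.062]
```

```bash
python3 -m jog '[[0.6,-0.004,0.004,0,0,0,0],[0.6,-0.007,0.009,0,0,0,0],[0.6,-0.010,0.014,0,0,0,0],[0.6,-0.012,0.019,0,0,0,0],[0.6,-0.016,0.029,0,0,0,0],[0.6,-0.019,0.040,0,0,0,0],[0.6,-0.020,0.051,0,0,0,0],[0.6,-0.021,0.062,0,0,0,0],[0.6,-0.020,0.073,0,0,0,0],[0.6,-0.019,0.084,0,0,0,0],[0.6,-0.016,0.094,0,0,0,0],[0.6,-0.013,0.103,0,0,0,0],[0.6,-0.011,0.108,0,0,0,0],[0.6,-0.009,0.112,0,0,0,0],[0.6,-0.009,0.112,0,0,0,0]]'
python3 -m jog '[[0.6,0.001,0.002,0,0,0,0],[0.6,0.001,0.004,0,0,0,0],[0.6,0.001,0.004,0,0,0,0]]'
python3 - <<'E'
from h import *
s=get_state();print(s["wrist_force"])
S=cams.read_camera("side");P=cloud(S)
f=S["frame"];cv2.imwrite("pics/s5.png",cv2.resize(f[150:230,240:340],None,fx=5,fy=5,interpolation=cv2.INTER_CUBIC))
q=P.reshape(-1,3)
m=(abs(q[:,2]-.1365)<.003)&(q[:,0]>.55)&(q[:,0]<.68)&(q[:,1]<.05)&(q[:,1]>-.13);q=q[m];print(len(q))
for y in np.arange(.04,-.13,-.02):
    r=q[abs(q[:,1]-y)<.01]
    if len(r):print(y.round(2),len(r),r[:,0].min().round(4),r[:,0].max().round(4))
E
```

```text
time: 7.68
eef_pos: [0.6278, -0.0478, 0.1225]
ee_rot: [-0.0, 0.83, 0.558, 0.0]
wrist_force: [-1.0, -0.7, -0.4]
finger_gap: 0.0168
finger_force: 0.0
time: 7.93
eef_pos: [0.6311, -0.0484, 0.1228]
ee_rot: [-0.0, 0.83, 0.558, -0.0]
wrist_force: [-1.7, 2.0, 0.3]
finger_gap: 0.0169
finger_force: 0.9
[-1.66300087  2.04958099  0.2974298 ]
93
0.04 15 0.6126 0.6273
0.02 23 0.613 0.628
0.0 19 0.6164 0.6288
-0.02 21 0.6171 0.6325
-0.04 15 0.6206 0.6334
```

View pics/s5.png

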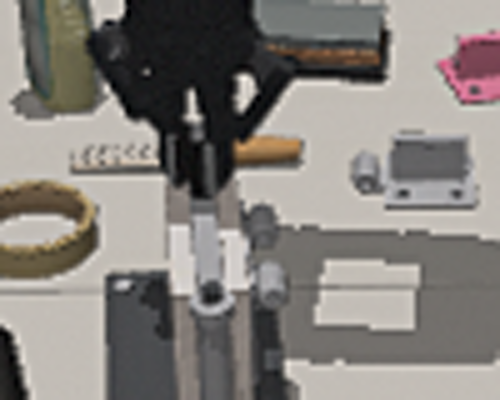

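The side view shows the bar across the block top, pivot at (210,300) and fingers at (200,180). It looks almost shut; I'll push until it meets the stop.

```bash
python3 -m jog '[[0.6,0.001,0.003,0,0,0,0],[0.6,0.001,0.003,0,0,0,0],[0.6,0.001,0.003,0,0,0,0]]';python3 -m jog '[[0.6,0.001,0.003,0,0,0,0],[0.6,0.001,0.003,0,0,0,0],[0.6,0.001,0.003,0,0,0,0]]'
```

```text
time: 8.23
eef_pos: [0.6317, -0.0485, 0.1226]
ee_rot: [-0.002, 0.83, 0.558, -0.003]
wrist_force: [-29.1, 4.0, 11.1]
finger_gap: 0.0168
finger_force: 14.4
time: 8.48
eef_pos: [0.6321, -0.0486, 0.1223]
ee_rot: [-0.004, 0.83, 0.558, -0.005]
wrist_force: [-57.6, 5.4, 21.1]
finger_gap: 0.0173
finger_force: 27.7
```

The force jumped with no movement, so the bar is against its stop. Now I'll release the peg and rise.

```bash
python3 -m jog '[[0.6,-0.002,-0.003,0,0,0,0],[0.55,-0.002,-0.005,0,0,0,0],[0.4,-0.002,-0.005,0,0,0,0],[0.2,-0.002,-0.005,0,0,0,0],[0.2,-0.002,-0.005,0,0,0,0],[0.2,-0.002,-0.005,-0.03,0,0,0],[0.2,-0.002,-0.005,-0.06,0,0,0],[0.2,-0.002,-0.005,-0.09,0,0,0],[0.2,-0.002,-0.005,-0.09,0,0,0]]'
python3 - <<'E'
from h import *
s=get_state();Rm=rot(s);t=s["eef_pos"];print(Rm.round(3))
d=np.array([.4685,-.2607])-t[:2];print("delta tool",(Rm[:2,:2].T@d).round(4))
W=cams.read_camera("wrist");P=cloud(W).reshape(-1,3)
th=np.radians(4.85);M=np.array([[np.cos(th),np.sin(th)],[-np.sin(th),np.cos(th)]])
J=(P[:,:2]-[.5895,-.026])@M.T
m=(abs(P[:,2]-.1365)<.003)&(abs(J[:,0]-37)>0)&(J[:,0]>0)&(J[:,0]<.08)&(abs(J[:,1])<.11)
for y in np.arange(.06,-.11,-.02):
    r=J[m&(abs(J[:,1]-y)<.01)]
    if len(r):print(y.round(2),len(r),r[:,0].min().round(4),r[:,0].max().round(4))
E
```

```text
time: 9.23
eef_pos: [0.634, -0.0494, 0.2195]
ee_rot: [0.003, 0.83, 0.558, 0.003]
wrist_force: [0.8, -0.4, 1.0]
finger_gap: 0.0344
finger_force: 0.0
[[ 0.377  0.926  0.008]
 [ 0.926 -0.377 -0.001]
 [ 0.002  0.008 -1.   ]]
delta tool [-0.2581 -0.0735]
0.06 458 0.0297 0.0457
0.04 425 0.0299 0.0458
0.02 410 0.0299 0.0459
-0.0 386 0.03 0.0459
-0.02 221 0.0302 0.0462
-0.04 203 0.0302 0.0462
-0.06 325 0.0301 0.0461
-0.08 136 0.0304 0.0518
```

```bash
python3 -m jog '[[-0.4,-0.258,-0.073,0,0,0,70],[-0.4,-0.258,-0.073,0,0,0,70],[-0.4,-0.258,-0.073,0,0,0,70],[-0.4,-0.258,-0.073,0,0,0,70],[-0.4,-0.258,-0.073,0,0,0,70],[-0.4,-0.258,-0.073,0,0,0,70],[-0.4,-0.258,-0.073,0,0,0,70],[-0.4,-0.258,-0.073,0,0,0,70],[-0.4,-0.258,-0.073,0,0,0,70],[-0.4,-0.258,-0.073,0,0,0,70],[-0.4,-0.258,-0.073,0,0,0,70],[-0.4,-0.258,-0.073,0,0,0,70],[-0.4,-0.258,-0.073,0,0,0,70],[-0.4,-0.258,-0.073,0,0,0,70]]'
python3 - <<'E'
from h import *
import pickle
s=get_state();Rm=rot(s);t=s["eef_pos"];print(Rm.round(4))
W=cams.read_camera("wrist");pickle.dump(W,open("w2.pkl","wb"));P=cloud(W).reshape(-1,3)
C=(P-[.4685,-.2607,0])
for z0,z1 in((.003,.008),(.014,.024),(.037,.046)):
    m=(C[:,2]>z0)&(C[:,2]<z1)&(abs(C[:,0])<.08)&(abs(C[:,1])<.05)
    if m.sum()>5:print(z0,m.sum(),np.median(P[m],0).round(4),cv2.minAreaRect(P[m][:,:2].astype(np.float32)*1000))
# fingers in tool frame
L=(P-t)@Rm;L=L[(abs(L[:,0])<.03)&(abs(L[:,1])<.06)&(L[:,2]<.03)&(L[:,2]>-.06)]
if len(L):
  for sg in(-1,1):
    q=L[L[:,1]*sg>0];print("finger",sg,q.min(0).round(4),q.max(0).round(4)) if len(q) else 0
cv2.imwrite("pics/w6.png",W["frame"])
E
```

```text
time: 10.45
eef_pos: [0.4673, -0.2604, 0.2124]
ee_rot: [-0.0, 1.0, -0.017, -0.0]
wrist_force: [0.4, -0.1, 0.3]
finger_gap: 0.0599
finger_force: 0.0
[[ 9.994e-01 -3.500e-02 -4.000e-04]
 [-3.500e-02 -9.994e-01  1.000e-04]
 [-4.000e-04 -1.000e-04 -1.000e+00]]
0.003 2157 [ 0.4731 -0.2606  0.0043] ((472.1097106933594, -262.5351867675781), (69.5797348022461, 71.19590759277344), 87.80619812011719)
0.014 320 [ 0.5186 -0.2646  0.0177] ((512.3074340820312, -263.9595642089844), (29.21841812133789, 29.11685562133789), 87.76530456542969)
0.037 357 [ 0.4719 -0.2625  0.041 ] ((471.0699157714844, -262.55224609375), (8.751144409179688, 54.77986526489258), 87.95783996582031)
finger -1 [-0.0112 -0.0444 -0.06  ] [ 0.012  -0.03   -0.0241]
finger 1 [-0.0111  0.0287 -0.06  ] [ 0.0121  0.043  -0.0241]
```

View pics/w6.png

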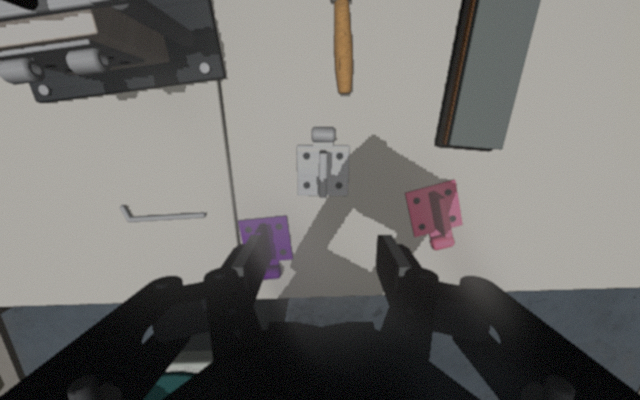

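The wrist view shows the leaf centred at (323,168) with its knuckle at (323,133), the web aligned with the open fingers, and the decoys clear to either side. I'll descend.

```bash
python3 -m jog '[[-0.4,0.004,0.002,0.04,0,0,0],[-0.4,0.004,0.002,0.08,0,0,0],[-0.4,0.004,0.002,0.12,0,0,0],[-0.4,0.004,0.002,0.15,0,0,0],[-0.4,0.004,0.002,0.175,0,0,0],[-0.4,0.004,0.002,0.195,0,0,0],[-0.4,0.004,0.002,0.205,0,0,0],[-0.4,0.004,0.002,0.212,0,0,0],[-0.4,0.004,0.002,0.218,0,0,0],[-0.4,0.004,0.002,0.222,0,0,0],[-0.4,0.004,0.002,0.224,0,0,0],[-0.4,0.004,0.002,0.224,0,0,0],[-0.4,0.004,0.002,0.224,0,0,0]]'
python3 - <<'E'
from h import *
s=get_state();Rm=rot(s);t=s["eef_pos"]
for n in("wrist","side"):
    W=cams.read_camera(n);P=cloud(W).reshape(-1,3);L=(P-t)@Rm
    w=P[(abs(P[:,2]-.041)<.004)&(abs(P[:,0]-.471)<.035)&(abs(P[:,1]+.262)<.012)]
    print(n,"web",len(w),((w.mean(0)-t)@Rm).round(4) if len(w) else 0, cv2.minAreaRect(w[:,:2].astype(np.float32)*1000) if len(w)>4 else 0)
    k=P[(abs(P[:,2]-.017)<.004)&(abs(P[:,0]-.518)<.02)&(abs(P[:,1]+.264)<.02)]; print("kn",len(k),((k.mean(0)-t)@Rm).round(4) if len(k) else 0)
    F=L[(abs(L[:,0])<.02)&(abs(L[:,1])<.06)&(abs(L[:,1])>.02)&(L[:,2]<-.02)&(L[:,2]>-.05)]
    for sg in(-1,1):
        q=F[F[:,1]*sg>0];print("f",sg,len(q),q.min(0).round(4),q.max(0).round(4)) if len(q) else 0
E
```

```text
time: 11.58
eef_pos: [0.4715, -0.2628, -0.0106]
ee_rot: [0.0, 1.0, -0.019, 0.0]
wrist_force: [0.2, 1.2, -0.4]
finger_gap: 0.0595
finger_force: 0.0
wrist web 2375 [ 0.0031 -0.0006 -0.0514] ((472.4223937988281, -262.36920166015625), (9.91417407989502, 54.10829162597656), 87.34685516357422)
kn 2169 [ 0.0474 -0.0004 -0.0278]
f -1 895 [-0.0115 -0.0444 -0.05  ] [ 0.012  -0.0301 -0.0239]
f 1 893 [-0.0111  0.0289 -0.05  ] [ 0.012   0.0431 -0.0244]
side web 18 [-0.0063 -0.002  -0.0524] ((467.1507873535156, -261.3262023925781), (11.03134822845459, 52.53271484375), 84.53242492675781)
kn 19 [ 0.0442 -0.0043 -0.0282]
f -1 28 [-0.0117 -0.0437 -0.0489] [ 0.0074 -0.0327 -0.0205]
```

```bash
python3 -m jog '[[-0.4,0.001,0,0.002,0,0,0],[1,0.001,0,0.002,0,0,0],[1,0.001,0,0.002,0,0,0],[1,0.001,0,0.002,0,0,0],[1,0.001,0,0.002,0,0,0],[1,0.001,0,0.002,0,0,0],[1,0.001,0,0.002,0,0,0],[1,0.001,0,0.002,0,0,0]]' 80
python3 -m jog '[[1,0,0,-0.01,0,0,0],[1,0,0,-0.03,0,0,0],[1,0,0,-0.06,0,0,0],[1,0,0,-0.09,0,0,0],[1,0,0,-0.115,0,0,0],[1,0,0,-0.13,0,0,0],[1,0,0,-0.135,0,0,0],[1,0,0,-0.135,0,0,0]]'
```

```text
time: 12.35
eef_pos: [0.4723, -0.2628, -0.0131]
ee_rot: [0.0, 1.0, -0.019, 0.0]
wrist_force: [-0.3, -0.0, 2.7]
finger_gap: 0.0092
finger_force: 78.5
time: 13.02
eef_pos: [0.4725, -0.2629, 0.123]
ee_rot: [0.0, 1.0, -0.019, 0.001]
wrist_force: [0.5, -0.3, -2.2]
finger_gap: 0.0089
finger_force: 77.9
```

```bash
python3 -m jog '[[1,0,-0.02,0,0,0,0],[1,0,-0.055,0,0,0,0],[1,0,-0.09,0,0,0,0],[1,0,-0.125,0,0,0,-1],[1,0,-0.16,0.01,0,0,-3],[1,0,-0.19,0.02,0,0,-5],[1,0.001,-0.215,0.03,0,0,-7],[1,0.001,-0.226,0.036,0,0,-7],[1,0.001,-0.228,0.036,0,0,-7],[1,0.001,-0.228,0.036,0,0,-7],[1,0.001,-0.228,0.036,0,0,-7],[1,0.001,-0.228,0.036,0,0,-7]]'
cat > m.py <<'E'
from h import *
import pickle,sys
s=get_state();Rm=rot(s);t=s["eef_pos"]
W=cams.read_camera("wrist");pickle.dump(W,open("w3.pkl","wb"));cv2.imwrite("pics/"+sys.argv[1]+".png",W["frame"])
P=cloud(W).reshape(-1,3);L=(P-t)@Rm
def rect(q):return [np.round(v,2) for v in cv2.minAreaRect((q[:,:2]*1000).astype(np.float32))]
pl=L[(abs(L[:,0])<.045)&(abs(L[:,1])<.045)&(abs(L[:,1])>.008)&(L[:,2]>-.022)&(L[:,2]<-.004)]
A=np.c_[pl[:,:2],np.ones(len(pl))];c=np.linalg.lstsq(A,pl[:,2],rcond=None)[0];r=pl[:,2]-A@c
g=abs(r)<.003;c=np.linalg.lstsq(A[g],pl[g,2],rcond=None)[0]
print("plate n",g.sum(),"z=ax+by+c",c.round(4),rect(pl[g]))
k=L[(L[:,0]>.030)&(L[:,0]<.075)&(abs(L[:,1])<.022)&(L[:,2]<-.0225)&(L[:,2]>-.036)]
print("leaf kn",len(k),rect(k),"top z",np.percentile(k[:,2],3).round(4))
th=np.radians(4.85);M=np.array([[np.cos(th),-np.sin(th)],[np.sin(th),np.cos(th)]])
J=np.c_[(P[:,:2]-[.5905,-.026])@M,P[:,2]]
j=J[(abs(J[:,0])<.014)&(abs(J[:,1])<.06)&(J[:,2]>.107)&(J[:,2]<.118)]
for sg in(1,-1):
    q=j[j[:,1]*sg>.012];print("jamb kn",sg,len(q),rect(q) if len(q)>5 else 0,np.percentile(q[:,2],97).round(4) if len(q) else 0, q[:,1].min().round(4),q[:,1].max().round(4))
b=J[(abs(J[:,2]-.1365)<.002)&(J[:,0]>.02)&(J[:,0]<.06)&(abs(J[:,1])<.1)]
print("bar",len(b),rect(b) if len(b)>5 else 0)
bl=J[(abs(J[:,2]-.1245)<.003)&(J[:,0]>.0)&(J[:,0]<.07)&(abs(J[:,1])<.08)];print("block",len(bl),rect(bl) if len(bl)>5 else 0)
print("tool in J",np.r_[(t[:2]-[.5905,-.026])@M,t[2]].round(4),"yaw",np.degrees(np.arctan2(Rm[1,0],Rm[0,0])).round(2))
E
python3 m.py w7
```

```text
time: 14.02
eef_pos: [0.4819, -0.036, 0.0859]
ee_rot: [0.0, 0.999, 0.041, 0.0]
wrist_force: [0.1, -0.4, -3.0]
finger_gap: 0.0092
finger_force: 78.4
plate n 6326 z=ax+by+c [ 0.0022 -0.0014 -0.0173] [array([ 8.24, -0.59]), array([55.52, 70.33]), np.float64(0.03)]
leaf kn 2299 [array([47.52, -0.66]), array([18.6 , 29.91]), np.float64(0.16)] top z -0.0326
jamb kn 1 2979 [array([ 0.24, 28.92]), array([32.47, 20.32]), np.float64(89.67)] 0.1145 0.0126 0.0452
jamb kn -1 2956 [array([  0.48, -28.98]), array([19.97, 33.22]), np.float64(0.0)] 0.1146 -0.0456 -0.0124
bar 0 0
block 0 0
tool in J [-0.109  -0.0007  0.0859] yaw 4.75
```

View pics/w7.png

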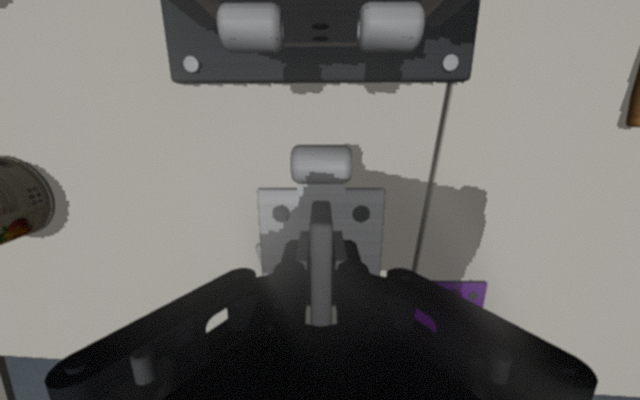

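The view shows the leaf level in the grip with its knuckle at (321,163), centred on the jamb gap between the knuckles at (250,27) and (391,27). It needs about 62 mm forward and 3.5 mm down.

```bash
python3 -m jog '[[1,0.005,0,0.0035,0,0,0],[1,0.015,0,0.0035,0,0,0],[1,0.023,0,0.0035,0,0,0],[1,0.030,0,0.0035,0,0,0],[1,0.035,0,0.0035,0,0,0],[1,0.037,0,0.0035,0,0,0],[1,0.037,0,0.0035,0,0,0],[1,0.037,0,0.0035,0,0,0]]'; python3 m.py w8
```

```text
time: 14.73
eef_pos: [0.5186, -0.0317, 0.0821]
ee_rot: [-0.0, 0.999, 0.042, -0.0]
wrist_force: [-0.8, 0.7, -2.4]
finger_gap: 0.009
finger_force: 78.4
plate n 6305 z=ax+by+c [ 0.0017 -0.0017 -0.0172] [array([ 8.16, -0.71]), array([70.26, 55.67]), np.float64(89.92)]
leaf kn 2885 [array([56.54, -0.  ]), array([36.88, 43.99]), np.float64(0.0)] top z -0.0324
jamb kn 1 3390 [array([ 2.2 , 35.04]), array([46.06, 23.6 ]), np.float64(90.0)] 0.1168 0.012 0.0581
jamb kn -1 3282 [array([  2.45, -28.86]), array([23.04, 33.5 ]), np.float64(0.09)] 0.1167 -0.0456 -0.0121
bar 10153 [array([30.83,  9.58]), array([ 11.75, 177.58]), np.float64(0.81)]
block 14188 [array([22.44, -0.09]), array([ 17.16, 159.77]), np.float64(0.41)]
tool in J [-0.0721  0.0004  0.0821] yaw 4.85
```

```bash
cat > r.py <<'E'
from h import *
import pickle
s=get_state();Rm=rot(s);t=s["eef_pos"];P=cloud(pickle.load(open("w3.pkl","rb"))).reshape(-1,3);L=(P-t)@Rm
from scipy.optimize import least_squares
def cyl(q):  # circle radius 10 fit in x-z
    f=least_squares(lambda p:np.hypot(q[:,0]-p[0],q[:,1]-p[1])-.010,[np.median(q[:,0]),np.median(q[:,1])+.007],loss="soft_l1",f_scale=.0005);return f.x.round(4)
X=.0475+0; jx=.0721-.0005+.0 if 0 else None
th=np.radians(4.85);M=np.array([[np.cos(th),-np.sin(th)],[np.sin(th),np.cos(th)]])
jt=np.r_[(t[:2]-[.5905,-.026])@M,t[2]]; JX=-jt[0]
k=L[(abs(L[:,0]-.0475)<.0085)&(abs(L[:,1]+.0006)<.012)&(L[:,2]<-.024)&(L[:,2]>-.036)]
print("leaf",len(k),cyl(k[:,[0,2]]))
e=L[(abs(L[:,0]-.0475)<.004)&(L[:,2]<-.029)&(L[:,2]>-.036)&(abs(L[:,1])<.0168)];print("leaf y",np.percentile(e[:,1],[.5,99.5]).round(4))
for sg in(1,-1):
    q=L[(L[:,0]>JX-.011)&(L[:,0]<JX+.006)&(L[:,1]*sg>.02)&(L[:,1]*sg<.042)&(L[:,2]<-.02)&(L[:,2]>-.036)]
    e=L[(abs(L[:,0]-JX)<.004)&(L[:,1]*sg>.016)&(L[:,1]*sg<.05)&(L[:,2]<-.0265)&(L[:,2]>-.036)]
    print("jamb",sg,len(q),cyl(q[:,[0,2]]),np.percentile(e[:,1],[.5,99.5]).round(4))
E
python3 r.py
```

```text
leaf 1751 [ 0.0469 -0.0218]
leaf y [-0.0151  0.014 ]
jamb 1 1709 [ 0.0727 -0.0217] [0.0179 0.0457]
jamb -1 1722 [ 0.0723 -0.0217] [-0.0447 -0.0171]
```

Heights match to 0.1 mm. It needs 25.6 mm forward and 1 mm in y.

```bash
python3 -m jog '[[1,0.003,0.001,0,0,0,0],[1,0.008,0.001,0,0,0,0],[1,0.013,0.001,0,0,0,0],[1,0.017,0.001,0,0,0,0],[1,0.020,0.001,0,0,0,0],[1,0.022,0.001,0,0,0,0],[1,0.0235,0.001,0,0,0,0],[1,0.0235,0.001,0,0,0,0],[1,0.0235,0.001,0,0,0,0]]'
python3 -m jog '[[1,0.001,0,0,0,0,0],[1,0.002,0,0,0,0,0],[1,0.002,0,0,0,0,0],[1,0.002,0,0,0,0,0]]'
python3 m.py w9 >/dev/null; python3 r.py
```

```text
time: 15.53
eef_pos: [0.5421, -0.0308, 0.0821]
ee_rot: [0.0, 0.999, 0.042, -0.0]
wrist_force: [1.4, -0.2, -3.2]
finger_gap: 0.0089
finger_force: 78.4
time: 15.87
eef_pos: [0.5442, -0.0306, 0.0822]
ee_rot: [0.0, 0.999, 0.042, 0.0]
wrist_force: [-0.0, -0.9, -2.8]
finger_gap: 0.0091
finger_force: 78.4
leaf 1759 [ 0.0468 -0.0219]
leaf y [-0.0149  0.014 ]
jamb 1 1295 [ 0.0469 -0.0217] [0.0169 0.0444]
jamb -1 1369 [ 0.0467 -0.0215] [-0.0455 -0.0182]
```

```bash
python3 -m jog '[[1,0.0005,0,0.0002,0,0,0],[1,0.0005,0,0.0002,0,0,0],[1,0.0005,0,0.0002,0,0,0]]'
python3 -m jog '[[1,0.0005,0,0,0,0,0],[1,0.0005,0,0,0,0,0],[1,0.0005,0,0,0,0,0]]'
```

```text
time: 16.17
eef_pos: [0.5446, -0.0306, 0.082]
ee_rot: [-0.0, 0.999, 0.042, -0.0]
wrist_force: [-1.3, 0.9, -2.4]
finger_gap: 0.0088
finger_force: 78.4
time: 16.42
eef_pos: [0.5452, -0.0306, 0.082]
ee_rot: [0.0, 0.999, 0.042, -0.0]
wrist_force: [-0.2, 0.3, -2.7]
finger_gap: 0.009
finger_force: 78.4
```

```bash
python3 -m jog '[[1,0.0005,0,0,0,0,0],[1,0.0005,0,0,0,0,0],[1,0.0005,0,0,0,0,0]]'
python3 -m jog '[[1,0.0005,0,0,0,0,0],[1,0.0005,0,0,0,0,0],[1,0.0005,0,0,0,0,0]]'
python3 m.py w10 >/dev/null; python3 r.py
```

```text
time: 16.67
eef_pos: [0.5456, -0.0305, 0.082]
ee_rot: [-0.0, 0.999, 0.042, -0.0]
wrist_force: [-0.5, -0.6, -2.5]
finger_gap: 0.0091
finger_force: 78.4
time: 16.92
eef_pos: [0.5462, -0.0304, 0.082]
ee_rot: [0.0, 0.999, 0.042, 0.0]
wrist_force: [-0.1, -0.4, -2.6]
finger_gap: 0.0089
finger_force: 78.4
leaf 1697 [ 0.0471 -0.022 ]
leaf y [-0.0148  0.014 ]
jamb 1 1277 [ 0.045  -0.0219] [0.0169 0.0446]
jamb -1 1336 [ 0.0447 -0.0218] [-0.0457 -0.0182]
```

The fit now says 2 mm past alignment with no contact, so I'll check the height profiles before going on.

```bash
cat > p.py <<'E'
from h import *
import pickle
s=get_state();Rm=rot(s);t=s["eef_pos"];P=cloud(pickle.load(open("w3.pkl","rb"))).reshape(-1,3);L=(P-t)@Rm
print("x(mm): height above TCP (mm): leaf | jamb+ | jamb-")
for x in np.arange(.032,.076,.002):
    o=[]
    for m in(abs(L[:,1]+.0006)<.011,(L[:,1]>.022)&(L[:,1]<.04),(L[:,1]<-.023)&(L[:,1]>-.041)):
        q=-L[m&(abs(L[:,0]-x)<.001)&(L[:,2]<0.03)][:,2]*1000
        o.append((len(q),*np.percentile(q,[5,50,95]).round(1)) if len(q)>3 else None)
    print(round(x*1000),*o)
E
python3 p.py
```

```text
x(mm): height above TCP (mm): leaf | jamb+ | jamb-
32 (150, np.float64(16.4), np.float64(17.4), np.float64(18.6)) (105, np.float64(13.7), np.float64(16.7), np.float64(18.0)) (87, np.float64(15.5), np.float64(16.7), np.float64(18.0))
34 (146, np.float64(16.4), np.float64(17.5), np.float64(18.4)) None (9, np.float64(22.3), np.float64(22.9), np.float64(23.5))
36 (77, np.float64(16.3), np.float64(17.6), np.float64(18.4)) (42, np.float64(26.3), np.float64(27.3), np.float64(28.4)) (66, np.float64(23.8), np.float64(26.9), np.float64(28.4))
38 (52, np.float64(26.7), np.float64(27.4), np.float64(28.4)) (119, np.float64(27.7), np.float64(28.8), np.float64(29.9)) (120, np.float64(28.0), np.float64(29.1), np.float64(30.4))
40 (145, np.float64(27.8), np.float64(28.9), np.float64(30.1)) (132, np.float64(29.8), np.float64(30.6), np.float64(31.8)) (136, np.float64(29.8), np.float64(30.8), np.float64(31.9))
42 (163, np.float64(29.9), np.float64(30.8), np.float64(31.8)) (145, np.float64(30.3), np.float64(31.3), np.float64(32.3)) (149, np.float64(30.3), np.float64(31.4), np.float64(32.4))
44 (184, np.f
[... 2214 characters left out ...]
loat64(42.0), np.float64(43.2)) (216, np.float64(41.1), np.float64(42.1), np.float64(43.0)) (215, np.float64(41.0), np.float64(42.0), np.float64(43.0))
70 (262, np.float64(41.1), np.float64(42.1), np.float64(43.2)) (218, np.float64(41.2), np.float64(42.2), np.float64(43.4)) (212, np.float64(40.9), np.float64(42.0), np.float64(43.1))
72 (269, np.float64(40.9), np.float64(42.0), np.float64(43.1)) (219, np.float64(41.1), np.float64(42.1), np.float64(43.2)) (217, np.float64(41.1), np.float64(42.0), np.float64(43.1))
74 (387, np.float64(41.5), np.float64(51.7), np.float64(53.8)) (317, np.float64(41.3), np.float64(51.6), np.float64(54.2)) (325, np.float64(41.3), np.float64(52.1), np.float64(53.6))
```

```bash
python3 -m jog '[[1,0.0005,0,0,0,0,0],[1,0.0005,0,0,0,0,0],[1,0.0005,0,0,0,0,0]]'
python3 -m jog '[[1,0.0005,0,0,0,0,0],[1,0.0005,0,0,0,0,0],[1,0.0005,0,0,0,0,0]]'
python3 m.py w11 >/dev/null; python3 r.py; python3 - <<'E'
from h import *
import pickle
s=get_state();Rm=rot(s);t=s["eef_pos"];P=cloud(pickle.load(open("w3.pkl","rb"))).reshape(-1,3);L=(P-t)@Rm
# leaf plate front edge (outside tongue), rear web end, web mean height
pl=L[(abs(L[:,1])>.016)&(abs(L[:,1])<.033)&(abs(-L[:,2]-.0173)<.002)&(L[:,0]>.015)&(L[:,0]<.045)];print("plate front edge",np.percentile(pl[:,0],[98,99.5,100]).round(4))
w=L[(abs(L[:,1]+.0006)<.005)&(L[:,2]<-.048)&(L[:,2]>-.062)&(abs(L[:,0])<.05)];print("web",len(w),np.percentile(w[:,0],[0,1,50,99,100]).round(4),np.median(w[:,2]))
for n,m in(("mid",abs(L[:,1]+.0006)<.011),("l",(L[:,1]>.022)&(L[:,1]<.04)),("r",(L[:,1]<-.023)&(L[:,1]>-.041))):
    q=L[m&(abs(-L[:,2]-.0341)<.0015)&(L[:,0]>.048)&(L[:,0]<.065)];print("jamb plate top",n,np.percentile(q[:,0],[1,5,50,95]).round(4))
E
```

```text
time: 17.22
eef_pos: [0.5466, -0.0304, 0.082]
ee_rot: [0.0, 0.999, 0.042, 0.0]
wrist_force: [0.2, -0.6, -2.8]
finger_gap: 0.0092
finger_force: 78.4
time: 17.47
eef_pos: [0.5468, -0.0304, 0.082]
ee_rot: [0.0, 0.999, 0.042, -0.0]
wrist_force: [-4.8, 0.1, -0.6]
finger_gap: 0.0089
finger_force: 78.8
leaf 1691 [ 0.0473 -0.0221]
leaf y [-0.0151  0.0141]
jamb 1 1287 [ 0.0442 -0.0219] [0.0167 0.0446]
jamb -1 1323 [ 0.0439 -0.0218] [-0.0458 -0.0182]
plate front edge [0.0393 0.0438 0.045 ]
web 2445 [-0.0242 -0.0227  0.005   0.0269  0.0274] -0.05405431081627117
jamb plate top mid [0.0483 0.0543 0.0558 0.0572]
jamb plate top l [0.0543 0.0544 0.0562 0.0576]
jamb plate top r [0.0539 0.0544 0.0558 0.0571]
```

Contact now (−4.8 N), but vision says the knuckle is 3 mm past the hole axis. I'll cross-check with the side camera and a direct edge comparison in the wrist image.

```bash
python3 - <<'E'
from h import *
s=get_state();Rm=rot(s);t=s["eef_pos"];print(s["wrist_force"].round(1),s["wrist_torque"].round(2))
for n in("side","top"):
    L=np.vstack([(cloud(cams.read_camera(n)).reshape(-1,3)-t)@Rm for _ in range(3)])
    for nm,m in(("leaf",abs(L[:,1]+.0006)<.013),("L",(L[:,1]>.019)&(L[:,1]<.044)),("R",(L[:,1]<-.02)&(L[:,1]>-.045))):
        q=L[m&(L[:,0]>.028)&(L[:,0]<.0545)&(L[:,2]<-.025)&(L[:,2]>-.036)]
        print(n,nm,len(q),np.percentile(q[:,0],[0,10,50,90,100]).round(4) if len(q) else 0,np.unique(q[:,0].round(3)) if len(q)<30 else "")
W=cams.read_camera("wrist");c=W["frame"];z=W["range_z"]
def proj(p):
    q=np.linalg.inv(W["pose"])@np.r_[t+Rm@p,1];x=W["mtx"]@[q[0],-q[1],-q[2]];return (x[:2]/x[2]).round(1)
print("leaf c",proj([.0473,-.0006,-.032]),"jamb",proj([.044,.03,-.032]),proj([.044,-.03,-.032]),"plate edge",proj([.0545,0,-.034]))
u0=int(proj([.0473,-.0006,-.032])[0]);ul=int(proj([.044,.03,-.032])[0]);ur=int(proj([.044,-.03,-.032])[0])
g=cv2.cvtColor(c,cv2.COLOR_BGR2GRAY).astype(float);v0=int(proj([.07,0,-.034])[1]);v1=int(proj([.03,0,-.02])[1]);print(v0,v1)
for v in range(v0,v1+4,2): print(v,*[(int(g[v,u-12:u+13].mean()),round(float(np.median(z[v,u-12:u+13])),4)) for u in(u0,ul,ur)])
E
```

```text
[-5.8 -1.1 -0.5] [-0.03  0.76  0.06]
side leaf 86 [0.0344 0.037  0.044  0.0504 0.0539] 
side L 88 [0.0319 0.0345 0.0422 0.0504 0.0544] 
side R 120 [0.0315 0.0346 0.0433 0.0517 0.0532] 
top leaf 0 0 []
top L 0 0 []
top R 0 0 []
leaf c [320.5 166.8] jamb [384.8 173.7] [258.6 173.6] plate edge [321.8 151.9]
116 195
116 (169, 0.1149) (169, 0.1152) (169, 0.1152)
118 (169, 0.1153) (168, 0.1152) (169, 0.1152)
120 (168, 0.1157) (168, 0.1155) (169, 0.1156)
122 (169, 0.1155) (168, 0.1159) (169, 0.1155)
124 (169, 0.1161) (168, 0.1158) (169, 0.1161)
126 (169, 0.1161) (168, 0.1159) (169, 0.116)
128 (169, 0.1164) (168, 0.1163) (169, 0.1165)
130 (169, 0.1165) (168, 0.1165) (168, 0.1167)
132 (169, 0.1175) (167, 0.1169) (169, 0.1166)
134 (169, 0.1172) (168, 0.1173) (169, 0.1169)
136 (169, 0.1174) (168, 0.1171) (169, 0.1171)
138 (169, 0.1176) (168, 0.1176) (168, 0.1176)
140 (169, 0.1176) (168, 0.1179) (169, 0.1178)
142 (165, 0.1181) (160, 0.1183) (165, 0.1183)
144 (134, 0.119) (125, 0.119) (137, 0.1188)
146 (155, 0.1263) (146, 0.1265) (150, 0.1263)
148 (162, 0.1263) (155, 0.1266) (165, 0.1267)
150 (15
[... 433 characters left out ...]
16) (154, 0.1318)
170 (152, 0.1315) (151, 0.1318) (155, 0.1318)
172 (141, 0.1321) (155, 0.1316) (158, 0.1316)
174 (125, 0.1326) (157, 0.1319) (159, 0.1317)
176 (117, 0.1331) (152, 0.1324) (154, 0.1325)
178 (95, 0.1338) (146, 0.1328) (148, 0.1329)
180 (79, 0.1353) (140, 0.1333) (143, 0.1335)
182 (73, 0.137) (132, 0.134) (139, 0.1335)
184 (91, 0.1483) (122, 0.1347) (131, 0.1347)
186 (105, 0.1485) (108, 0.1366) (122, 0.1364)
188 (104, 0.1486) (95, 0.1384) (119, 0.1378)
190 (103, 0.1491) (103, 0.1506) (146, 0.1505)
192 (104, 0.1495) (101, 0.1505) (157, 0.1501)
194 (102, 0.1494) (102, 0.1505) (158, 0.1509)
196 (102, 0.1499) (103, 0.1514) (159, 0.1509)
198 (103, 0.1505) (104, 0.1514) (160, 0.1514)
```

```bash
python3 -m jog '[[1,-0.002,0,0,0,0,0],[1,-0.004,0,0,0,0,0],[1,-0.004,0,0.010,0,0,0],[1,-0.004,0,0.020,0,0,0],[1,-0.004,0,0.025,0,0,0],[1,-0.004,0,0.025,0,0,0],[1,-0.003,0,0.025,0,0,0],[1,-0.002,0,0.025,0,0,0],[1,-0.001,0,0.025,0,0,0],[1,-0.001,0,0.025,0,0,0],[1,-0.001,0,0.025,0,0,0]]'
python3 -m jog '[[1,0.001,0,0,0,0,0],[1,0.001,0,0,0,0,0],[1,0.001,0,0,0,0,0]]'
python3 -m jog '[[1,0.001,0,0,0,0,0],[1,0.001,0,0,0,0,0],[1,0.001,0,0,0,0,0]]'
python3 m.py w12|head -2; python3 p.py | sed -n 3,16p
```

```text
time: 18.78
eef_pos: [0.5463, -0.0305, 0.0573]
ee_rot: [0.0, 0.999, 0.042, 0.0]
wrist_force: [0.3, 1.2, -2.6]
finger_gap: 0.0091
finger_force: 78.5
time: 19.03
eef_pos: [0.5468, -0.0304, 0.057]
ee_rot: [0.0, 0.999, 0.042, -0.0]
wrist_force: [-4.6, -1.0, -0.7]
finger_gap: 0.0088
finger_force: 78.9
time: 19.28
eef_pos: [0.5468, -0.0304, 0.0569]
ee_rot: [0.0, 0.999, 0.042, -0.002]
wrist_force: [-15.8, -2.1, 4.7]
finger_gap: 0.0087
finger_force: 79.7
plate n 5613 z=ax+by+c [-0.0028 -0.0009 -0.0173] [array([ 8.16, -0.66]), array([70.22, 55.66]), np.float64(89.87)]
leaf kn 1373 [array([44.25, -0.6 ]), array([29.98, 11.94]), np.float64(89.35)] top z -0.0329
34 (144, np.float64(16.6), np.float64(17.6), np.float64(18.5)) None None
36 (81, np.float64(16.6), np.float64(17.5), np.float64(18.5)) (128, np.float64(51.6), np.float64(53.0), np.float64(54.1)) (124, np.float64(52.1), np.float64(53.3), np.float64(54.4))
38 (50, np.float64(26.7), np.float64(27.4), np.float64(28.7)) (147, np.float64(53.8), np.float64(54.9), np.float64(55.9)) (163, np.float64(54.0), np.float64(55.2), np.float64(56.4))
40 (
[... 1253 characters left out ...]
loat64(59.1), np.float64(59.9)) (126, np.float64(51.3), np.float64(58.9), np.float64(59.8)) (138, np.float64(58.1), np.float64(59.1), np.float64(60.0))
56 (309, np.float64(58.3), np.float64(59.3), np.float64(60.3)) (252, np.float64(58.4), np.float64(59.4), np.float64(60.3)) (259, np.float64(58.2), np.float64(59.2), np.float64(60.3))
58 (238, np.float64(58.8), np.float64(66.2), np.float64(67.4)) (181, np.float64(58.8), np.float64(65.9), np.float64(67.3)) (200, np.float64(59.0), np.float64(66.4), np.float64(67.5))
60 (378, np.float64(66.2), np.float64(67.2), np.float64(68.2)) (302, np.float64(66.2), np.float64(67.3), np.float64(68.3)) (314, np.float64(66.2), np.float64(67.2), np.float64(68.2))
```

Lowered by 25 mm, it meets the plate face at the same x, so that contact is knuckle on jamb plate. As a last check, I'll compare the knuckle distances in the initial top and side clouds with the arm's measured travel (74.4 mm in x).

```bash
python3 - <<'E'
from h import *
import pickle
from scipy.optimize import least_squares
C=pickle.load(open("c0.pkl","rb"))
def cyl(P,c,yaw,z,hl):
    th=np.radians(yaw);M=np.array([[np.cos(th),-np.sin(th)],[np.sin(th),np.cos(th)]])
    Q=np.c_[(P[:,:2]-c)@M,P[:,2]-z];q=Q[(abs(Q[:,0])<.013)&(abs(Q[:,1])<hl)&(Q[:,2]>.003)&(Q[:,2]<.013)]
    q=q[(q[:,0]<.009)]
    f=least_squares(lambda p:np.hypot(q[:,0]-p[0],q[:,2]-p[1])-.010,[0,0],loss="soft_l1",f_scale=.001).x
    return len(q),(c+M@[f[0],0]).round(4),f.round(4)
for n in("top","side"):
    P=cloud(C[n]).reshape(-1,3)
    print(n,"leaf",cyl(P,np.array([.517,-.2640]),-2.1,.010,.013))
    for y in(.0315,-.0315):
        th=np.radians(4.85);c=np.array([.589,-.026])+y*np.array([-np.sin(th),np.cos(th)]);r=cyl(P,c,4.85,.105,.012)
        print(n,"jamb",y,r,"-> eye",(r[1]-y*np.array([-np.sin(th),np.cos(th)])).round(4))
E
```

```text
top leaf (57, array([ 0.5174, -0.264 ]), array([0.0004, 0.    ]))
top jamb 0.0315 (58, array([0.5873, 0.0055]), array([ 0.001 , -0.0002])) -> eye [ 0.59   -0.0259]
top jamb -0.0315 (63, array([ 0.5924, -0.0573]), array([ 0.0007, -0.0001])) -> eye [ 0.5897 -0.0259]
side leaf (23, array([ 0.5165, -0.264 ]), array([-0.0005,  0.0005]))
side jamb 0.0315 (5, array([0.5863, 0.0054]), array([0., 0.])) -> eye [ 0.589 -0.026]
side jamb -0.0315 (25, array([ 0.5908, -0.0575]), array([-0.0009,  0.0008])) -> eye [ 0.5881 -0.0261]
```

```bash
python3 -m jog '[[1,-0.004,0,0,0,0,0],[1,-0.005,0,0,0,0,0],[1,-0.005,0,-0.008,0,0,0],[1,-0.005,0,-0.016,0,0,0],[1,-0.005,0,-0.022,0,0,0],[1,-0.005,0,-0.0245,0,0,0],[1,-0.005,0,-0.0245,0,0,0],[1,-0.004,0,-0.0245,0,0,0],[1,-0.0027,0,-0.0245,0,0,0],[1,-0.0027,0,-0.0245,0,0,0],[1,-0.0027,0,-0.0245,0,0,0]]'
python3 m.py w13 |sed -n '1p;6,9p'; python3 r.py
```

```text
time: 20.25
eef_pos: [0.5454, -0.0305, 0.0811]
ee_rot: [-0.0, 0.999, 0.042, -0.0]
wrist_force: [-1.4, -0.4, -2.5]
finger_gap: 0.0092
finger_force: 78.5
plate n 6359 z=ax+by+c [ 0.     -0.0013 -0.0172] [array([12.8 , -0.65]), array([70.08, 64.52]), np.float64(89.77)]
block 20529 [array([37.26,  0.07]), array([ 46.14, 159.94]), np.float64(0.32)]
tool in J [-0.0453 -0.0007  0.0811] yaw 4.84
leaf 1695 [ 0.0469 -0.0219]
leaf y [-0.0152  0.014 ]
jamb 1 1313 [ 0.0457 -0.0227] [0.017  0.0448]
jamb -1 1375 [ 0.0454 -0.0226] [-0.0452 -0.0181]
```

```bash
python3 -m jog '[[1,0.0004,0,-0.0006,0,0,0],[1,0.0004,0,-0.0006,0,0,0],[1,0.0004,0,-0.0006,0,0,0],[1,0.0004,0,-0.0006,0,0,0],[1,0.0004,0,-0.0006,0,0,0],[1,0.0004,0,-0.0006,0,0,0]]'
python3 m.py w14 |sed -n '1p;5,6p;8p'; python3 r.py
```

```text
time: 20.8
eef_pos: [0.5458, -0.0305, 0.0821]
ee_rot: [0.0, 0.999, 0.042, 0.0]
wrist_force: [-0.1, 1.2, -3.6]
finger_gap: 0.0091
finger_force: 78.5
plate n 6348 z=ax+by+c [ 0.0004 -0.0015 -0.0172] [array([12.75, -0.64]), array([64.37, 70.13]), np.float64(0.21)]
bar 17717 [array([39.17,  9.32]), array([ 25.56, 177.  ]), np.float64(1.7)]
block 20219 [array([3.722e+01, 3.000e-02]), array([ 46.15, 159.93]), np.float64(0.24)]
leaf 1690 [ 0.047 -0.022]
leaf y [-0.0152  0.0141]
jamb 1 1293 [ 0.0453 -0.0218] [0.0169 0.0446]
jamb -1 1331 [ 0.0449 -0.0217] [-0.0458 -0.0182]
```

Height, sideways position and level all match, and the leaf is gripped and still with the latch shut, so I'm handing in.

```bash
python3 -c "
from station import job
print(job.finish_job())"
```

```text
the job is handed in; nothing more can be done
None
```

I handed the job in with the latch shut against its stop and the leaf gripped, level and still between the jamb knuckles, but its depth is uncertain: I stopped about 0.8 mm short of touching the jamb plate because vision put the knuckle about 2 mm past the hole axis there (about 3 mm at contact), which contradicts the spec's "touching is the right depth".

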